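Refit the cover of the bench dust filter

TASK

Close up the dust-filter unit: slide the clear guard fully open, push the blue slotted cover plate along the deck until it is fully home on the centre stud, and spin the brass wing nut down (clockwise) until it is snug on the cover. Then slide the guard fully shut over the nut again, and leave the card box, the dropper bottle and the rubber blower where they stand.

Things in the scene. Friction and masses are not known exactly. Their poses are not given: they have to be found in the camera images.
- filter_unit: Fixed grey-white dust-filter unit, 112 (x) by 146 (y) mm. Origin on the bench below its stud; x along the guard's track (away from the robot), y to the left, towards the pulled-out cover. Flat deck 40 mm high, y -58 to +88 mm, with filter opening and two 7 mm high guide fences along y at x = +-52 mm. Track along x at y -69 mm, x -62 to +188 mm, 44 mm high (ends 56 mm).
- stud_axis (a point): Point on the axis of the unit's upright steel stud (10 mm thick, top 93 mm above the bench), 48 mm above the bench: level with the top of the seated cover. Axes as the unit's.
- guard (a joint): Travel of the clear guard along +x of the unit, m: 0 shut (centred over the stud) to 0.125 fully open, hard stops at both ends; stays where it is left, moves with about 2 N.
- guard_tab (a point): Middle of the guard's upright red tab, to push it by: 8 mm along the unit's x, 44 mm along y, 111 to 134 mm high; this point 124 mm high. The clear guard is 96 mm along x, y -69 to +49 mm, underside 106 mm high, top 111 mm (trim and tab foot 114 mm), with one side wall at y -67 mm down to the track. The tab is over its middle: over the stud when shut.
- cover: Loose blue cover plate, 96 x 96 x 8 mm, 0.17 to 0.35 kg, flat on the deck between the fences (2 mm play each side), pulled out 55 to 70 mm to the unit's +y side. A 15 mm wide slot runs from its -y edge to 5 mm past its middle. Origin in the middle of the underside, axes as the unit's; fully home, the slot's end meets the stud and the origin is on the stud axis.
- cover_lip (a point): Middle of the outer face of the cover's +y edge, the face to push towards -y; 10 mm above the plate's underside, 50 mm above the bench. That face is 76 mm long and 20 mm high (40 to 60 mm above the bench): an upturned lip, 8 mm thick, standing 12 mm above the plate.
- wing_nut: Brass wing nut, always threaded on the stud. Origin on the stud axis in its underside: 48 mm high when down on the cover, up to 60 mm at the start. Two wings along its own +-x, from 7 to 40 mm radius (80 mm across), 7 mm thick, 12 to 34 mm above the underside; hub 20 mm thick, foot flange 30 mm wide and 4 mm high.
- nut_turn (a joint): Turn of the wing nut, rad, growing clockwise seen from above; a full turn (6.28) lowers it 6 mm. Light (about 1 N at a wing), stays where left. Starts between 0 and 3, meets the seated cover at about 12.6 and comes up hard at about 13.2, where it is snug. A finger may push a wing round and round.
- card_box: Bystander: white card box with lid, 60 x 85 x 35 mm, loose; origin in its underside.
- dropper_bottle: Bystander: red dropper bottle with orange tip, 43 mm wide, 106 mm high, loose; origin in its underside.
- blower: Bystander: dark rubber air blower, 95 x 55 x 56 mm, loose; origin in its underside.

How it is judged:
On the way, in this order (a step that is already met when the one before it is completed fails the run):
1. the guard is slid open (at least 115 of its 125 mm) (value of joint guard above 0.115 m), for 0.2 s.
2. the cover is pushed home on the stud (within 4 mm) (horizontal distance between cover and filter_unit below 0.004 m and value of joint guard above 0.09 m), for 0.2 s.
3. the wing nut is spun down snug: it presses on the cover with more than 2 N (contact force between wing_nut and cover above 2 N), for 0.2 s.
At the end, for the whole second after the job is handed in: The guard is shut (within 6 mm), the cover lies flat on the deck with its middle within 4 mm of the stud axis, the wing nut presses on it with more than 2 N, all is at rest, and card box, dropper bottle and blower are within 20 mm of where they stood (value of joint guard below 0.006 m and horizontal distance between cover and filter_unit below 0.004 m and z of cover in the frame of filter_unit below 0.042 m and contact force between wing_nut and cover above 2 N and linear speed of cover below 0.01 m/s and distance of each of card_box, dropper_bottle, blower from where it was at the start of the episode below 0.02 m); the robot touches nothing.
It fails at once if the card box, the dropper bottle or the blower is shifted by more than 20 mm (distance of any of card_box, dropper_bottle, blower from where it was at the start of the episode above 0.02 m).
It also fails if it takes over 67 s, if anything falls off the work surface, if the arm or the gripper's body presses on something with over 40 N, if the wrist force passes 120 N, or if a joint passes its speed limit or range.

ROBOT

A 7-joint arm with a two-finger parallel gripper is mounted at the origin on the work surface; the furniture and walls round the work are solid. World frame = base frame: x ahead of the robot, y to its left, z up, the work surface at z = 0. Lengths are in m, angles in rad, forces in N, time in s.
With the tool pointing down it reaches from about 0.4 to 0.85 m from the base axis. Payload 4.5 kg.
Tool frame: the origin (TCP) lies midway between the tips of the shut fingers; the grasp point (between the pads) lies 19 mm behind it; z points along the fingers, y is the line along which they close (so a half turn about z gives the same grasp; the last joint's range is limited). The gripper opens to 88 mm and grips with 3 to 60 N. Pads are 18 mm wide; open, the fingers measure 123 mm over their backs; the gripper's body (75 mm by 187 mm) begins 45 mm behind the grasp point.
Start: joints at [-1.199, 0.689, -0.195, 1.565, 0.157, 0.902, -0.215], TCP at [0.207, 0.59, 0.239] pointing down, gripper open.
Joint ranges: [-3.01, 3.01], [-0.46, 2.08], [-1.47, 1.51], [0.13, 2.56], [-1, 4.14], [0.04, 2.09], [-2.66, 2.66]. Speed limits (rad/s): [2.57, 2.57, 3.14, 3.14, 3.14, 3.14, 3.14].

INTERFACE

Orientations are given as a unit quaternion [x, y, z, w].
In Python, from plant import r gives the robot as it stands. The module is installed in compiled form; this text tells all that it offers.
- The arm moves only by the tool step_arm, never from a script. Its argument "series" is a list of rows, each a list of 7 numbers: the shift along the world's x, y, z in mm, then the turn, a rotation vector about the world's x, y, z in rad, then the closure, from 0 (fully open) to 1 (shut). A call has 1 to 20 rows; each row shifts and turns the commanded pose from where the row before left it; what a row does not reach is not made up. A row lasts 1/10 s, in which the tool goes at most 50 mm and 8.59 degrees, less where a joint would pass 70% of its speed; a pose out of reach is approached as far as the arm can. A call is refused whole if a number of a shift passes 50 or a number of a turn 0.15, either way. A call with a gripper value outside its range is refused whole. The fingers move at their own pace and stop on an object; "force" is the grip in N (left out, the last holds). Time passes only in rows, so rows that do not move let the fingers close. It gives the time, the measured TCP pose, the force, the opening and the grip force at its end, in the units of the state.
- r.get_state(): the state, without advancing time (a new reading comes with each control period).
- r.snapshot(name): name is "scene" or "top" or "wrist"; returns (picture, depth): 384x512x3 uint8, blue, green, red; 384x512 float32, m along the optical axis (not along the pixel's ray), 0 where there is no reading.
- r.get_calibration(name): a dict with "intrinsics" (3x3 intrinsics, pixels), "dist_coeffs" ([k1, k2, p1, p2, k3] as OpenCV has them; the pictures are not rectified), "pose" (4x4, takes a point from camera to world coordinates). Camera axes: x right, y up, looking along -z (the intrinsics and any distortion apply to the point x, -y, -z); pixel columns grow to the right and rows downward; lengths in m; the calibration is good to about 2 mm. A picture is of the moment at which its call begins: read the wrist's pose just before it. get_calibration takes no time and is no camera call; for the wrist camera it gives the pose at the moment of the call.
- r.finish_job(): hands the job in; it is judged then, once.
The state is a dict: "clock": time; "q": joint angles; "qd": joint speeds; "joint_torque": joint torques, N m; "tool_pos": TCP position; "eef_rot": TCP orientation; "contact_force": force on the tool from outside, world axes, zero at the start; "moment": the same for the moment, N m; "opening": opening from 0.0 (shut) to 1.0 (fully open); "finger_force": force on a finger pad.
Only numpy, scipy, OpenCV 4.12 (cv2) and the standard library are available. Lean on these libraries where they do the work, as an engineer would, in place of code of your own. Each camera call takes 0.05 s, during which the arm holds its last target. There are 200 camera calls.

## Working session

There is one attempt and no reset: what is moved stays moved. The work goes in short steps, Python scripts to look and compute and a tool call to move; the robot and the scene stay as the last step left them, time stands still between calls to the robot, and variables do not carry over. Pictures are saved under pics/ and viewed, at most 10 in all, crops included, and the job is handed in when it is done.

Besides the shell and the picture viewer there is one more tool, called after "Call:" as name(argument=value, ...), one argument or row to a line, values as JSON. step_arm: Moves the arm, as the interface text tells. Its arguments: {"type":"object","properties":{"series":{"type":"array"},"force":{"type":"number"}},"required":["series"]}

```bash
mkdir -p pics; cat > h.py <<'E'
import numpy as np, cv2
from plant import r
def snap(n,f):
    c=r.get_calibration(n); p,d=r.snapshot(n); cv2.imwrite(f'pics/{f}.png',p); np.savez(f'pics/{f}.npz',p=p,d=d,K=c['intrinsics'],D=c['dist_coeffs'],T=c['pose']); return p,d
def world(f):
    z=np.load(f'pics/{f}.npz'); d=z['d']; h,w=d.shape
    v,u=np.mgrid[:h,:w]; q=cv2.undistortPoints(np.stack([u,v],-1).reshape(-1,1,2).astype(np.float64),z['K'],z['D']).reshape(h,w,2)
    P=np.stack([q[...,0]*d,-q[...,1]*d,-d,np.ones_like(d)],-1)@z['T'].T
    P=P[...,:3]; P[d==0]=np.nan
    return z['p'],P
E
python3 - <<'E'
from h import *
a,_=snap('scene','s0'); b,_=snap('top','t0')
cv2.imwrite('pics/st.png',cv2.resize(np.vstack([a,b]),None,fx=.78,fy=.78))
print(r.get_state())
for n in('scene','top'):print(r.get_calibration(n)['pose'].round(3))
E
```

```text
{'clock': 0.1, 'q': array([-1.19921197,  0.68992897, -0.19452513,  1.56623268,  0.15730274,
        0.90252815, -0.21511074]), 'qd': array([-0.00103744, -0.0015026 , -0.0007203 , -0.00170465, -0.00047603,
       -0.00060066,  0.00034285]), 'joint_torque': array([-3.28386923e-03, -5.28503609e+01, -1.27161250e+00, -1.53838867e+01,
       -5.26147429e-02,  2.02997646e-03,  3.36422397e-05]), 'tool_pos': array([0.20697287, 0.58912232, 0.23797433]), 'eef_rot': array([ 1.68055697e-01,  9.85777133e-01, -8.48720653e-04, -8.17175149e-05]), 'contact_force': array([-0.48982494, -0.30179946,  0.34979024]), 'moment': array([-0.03314689,  0.02992157, -0.03265488]), 'finger_force': 0.0, 'opening': 0.9999214360682714}
[[ 0.952  0.252 -0.172  0.3  ]
 [-0.305  0.804 -0.51  -0.4  ]
 [ 0.009  0.538  0.843  1.212]
 [ 0.     0.     0.     1.   ]]
[[ 0.014  0.999 -0.052  0.454]
 [-1.     0.014 -0.006  0.26 ]
 [-0.005  0.052  0.999  1.036]
 [ 0.     0.     0.     1.   ]]
```

View pics/t0.png

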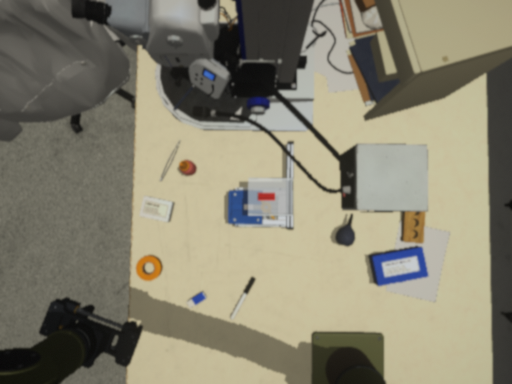

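View pics/s0.png

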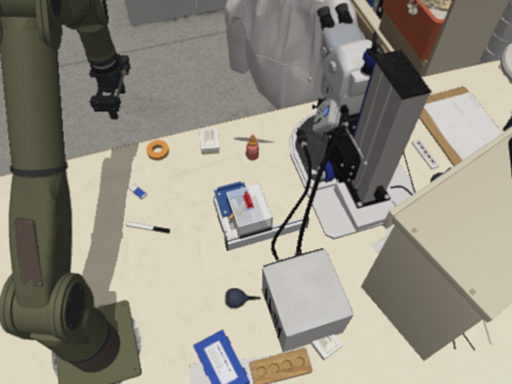

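The top view shows the unit at about (262,205), the red tab at (266,197), the blue cover pulled out to the left (238,207), and the track running up at x≈290. The card box is at (157,209), the bottle at (187,168) and the blower at (345,232).

```bash
python3 - <<'E'
from h import *
for f in('t0','s0'):
    p,P=world(f); hsv=cv2.cvtColor(p,cv2.COLOR_BGR2HSV); x,y,z=np.moveaxis(P,-1,0)
    H,S,V=np.moveaxis(hsv,-1,0)
    roi=(x>.35)&(x<.65)&(y>-.05)&(y<.33)
    def st(n,m):
        m=m&roi
        if m.sum()<3: print(f,n,m.sum());return
        q=P[m]; print(f,n,m.sum(),'med',np.median(q,0).round(4),'lo',np.percentile(q,3,axis=0).round(3),'hi',np.percentile(q,97,axis=0).round(3))
    red=((H<8)|(H>172))&(S>150)&(V>90)
    st('tab',red&(z>.1)&(z<.15))
    blue=(H>95)&(H<125)&(S>120)
    st('blue',blue&(z>.03)); st('lip',blue&(z>.054)&(z<.07))
    m=blue&(z>.03)&roi
    print(cv2.minAreaRect((P[m][:,:2]*1000).astype(np.float32)))
    tr=(z>.03)&(z<.07)&roi&(y<.16)&(S<60)
    print('unit rect',cv2.minAreaRect((P[(z>.03)&(z<.15)&roi][:,:2]*1000).astype(np.float32)))
    m=(z>.036)&(z<.06)&roi&(x>.53); st('track far',m&(y<.1))
E
python3 - <<'E'
import cv2
a=cv2.imread('pics/t0.png')[130:240,210:310];b=cv2.imread('pics/s0.png')[170:260,200:315]
a=cv2.resize(a,(400,440),interpolation=2);b=cv2.resize(b,(400,440),interpolation=2)
cv2.imwrite('pics/crop.png',cv2.hconcat([a,b]))
E
```

```text
t0 tab 77 med [0.4884 0.2428 0.1307] lo [0.482 0.225 0.111] hi [0.495 0.261 0.135]
t0 blue 373 med [0.4453 0.3118 0.0472] lo [0.417 0.266 0.044] hi [0.502 0.329 0.05 ]
t0 lip 0
((461.3392333984375, 293.279541015625), (87.95700073242188, 70.91776275634766), 0.8926143050193787)
unit rect ((507.43804931640625, 137.01852416992188), (381.7751159667969, 264.1664123535156), 80.5717544555664)
t0 track far 34 med [0.5545 0.0249 0.0514] lo [0.532 0.024 0.04 ] hi [0.615 0.026 0.058]
s0 tab 70 med [0.4851 0.2366 0.1262] lo [0.481 0.22  0.109] hi [0.491 0.256 0.136]
s0 blue 210 med [0.4301 0.2909 0.0475] lo [0.415 0.119 0.043] hi [0.544 0.328 0.125]
s0 lip 2
((513.971435546875, 198.8120574951172), (113.23477935791016, 323.3962097167969), 29.892213821411133)
unit rect ((507.67156982421875, 134.50576782226562), (381.46240234375, 266.5941467285156), 80.6546401977539)
s0 track far 0
```

View pics/crop.png

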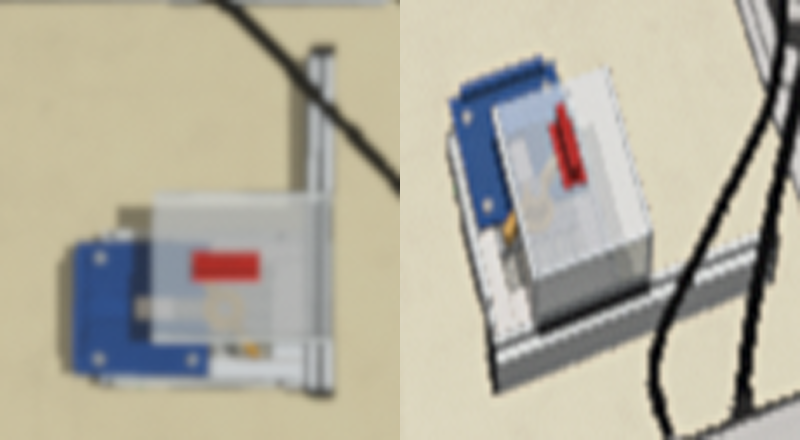

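The crops show the guard slightly open: the tab at crop (225,265) sits ahead of the nut flange at (225,308). Black cables cross above the far end of the track, so I'll check obstacle heights there.

```bash
python3 - <<'E'
from h import *
G={}
for f in('t0','s0'):
    p,P=world(f)
    for a in P.reshape(-1,3):
        if np.isfinite(a).all() and .3<a[0]<.82 and -.14<a[1]<.56:
            k=(int(a[0]//.04),int(np.floor(a[1]/.04))); G[k]=max(G.get(k,0),a[2])
ys=range(13,-5,-1)
print('y  ',*[f'{int(j*40):4d}' for j in ys])
for i in range(20,6,-1): print(f'{i*40:4d}',*[f'{int(1000*G.get((i,j),0)):4d}' for j in ys])
p,P=world('t0')
# unit corners: pixel rays to given height
z=np.load('pics/t0.npz')
def ray(u,v,h,z=z):
    q=cv2.undistortPoints(np.array([[[u,v]]],float),z['K'],z['D'])[0,0]; T=z['T']; d=T[:3,:3]@[q[0],-q[1],-1]; o=T[:3,3]; return (o+d*(h-o[2])/d[2]).round(4)
c=lambda u,v,h: ray(210+(u+.5)/4-.5,130+(v+.5)/4-.5,h)
print('track near',c(321,395,.056),'far',c(322,47,.056),'nut',c(224,309,.06),'cover left edge',c(76,245,.06),c(72,375,.06),'tab',c(225,266,.134))
s=np.load('pics/s0.npz')
for (u,v) in [(290,150),(310,165),(330,185)]: print(P[v,u].round(3))
E
```

```text
y    520  480  440  400  360  320  280  240  200  160  120   80   40    0  -40  -80 -120 -160
 800  402  394  408  409  399  384  495  497  496  496   52   45    8  388  391  390  391  390
 760  384  380  398  398  388  276  276  278  202   49   46   45    5    5  391  391  390  391
 720   31   40  113  228  251  257  278  292  294   20   19   18    5    5  391  391  391  390
 680    6   26  114  122  116  113  129  290  298  295   18   16    5    5  390  388    8    6
 640    6    7    6    4    6    5    5  103  295  295  284    7    4    4    5    4    5    3
 600   10   10    8    5    6    5    7    8  105  273  280  261    4  172  174  173  174  174
 560   11   78  107    5    5    4    4    7    5  113  117  249  234  179  173  175  177  174
 520   14   57   76    4    5    5  113  115  116  114  126  128  200  181  175  175  174  175
 480    7    6    6    5    5   64  117  137  136  114    4  134  134  175  174  174  174  174
 440   41   38    6    6    6   64  115  116  116  115    6    7    4  173  174  174  173  173
 400   38   38    5    4    5   63  113  116  114  114    6    6    5   48   40    6    6    4
 360    7    5    5    6    6    6    9    7    4   57    7    5   38   57   53    6    5    5
 320    5    7    5    6    5    7    5    5    6    6    5    5    5   52   45   46   45   44
 280   26    7    4    4    4    6    6    4    4    6    4    7    4    6    6   46   45   44
track near [0.4017 0.1734 0.056 ] far [0.6473 0.1749 0.056 ] nut [0.4608 0.2421 0.06  ] cover left edge [0.5042 0.3464 0.06  ] [0.4133 0.3475 0.06  ] tab [0.4881 0.2431 0.134 ]
[0.625 0.174 0.044]
[ 0.588  0.11  -0.003]
[ 0.529  0.05  -0.002]
```

Call:
step_arm(
  series=[
    [16,-28,6,0,0,0,1],
    [16,-28,6,0,0,0,1],
    [16,-28,6,0,0,0,1],
    [16,-28,6,0,0,0,1],
    [16,-28,6,0,0,0,1],
    [16,-28,6,0,0,0,1],
    [16,-28,6,0,0,0,1],
    [16,-28,6,0,0,0,1],
    [16,-28,6,0,0,0,1],
    [16,-28,6,0,0,0,1],
    [0,0,0,0,0,0,1],
    [0,0,0,0,0,0,1],
  ],
)

```text
clock: 1.3
tool_pos: [0.3672, 0.3094, 0.2987]
eef_rot: [0.169, 0.986, 0.0, -0.0]
contact_force: [-0.7, 0.5, -0.3]
opening: 0.005
finger_force: 0.0
```

```bash
cat > clr.py <<'E'
from h import *
C=np.vstack([P[np.isfinite(P).all(-1)&(P[...,2]>.17)&(P[...,2]<.45)&(P[...,0]>.5)&(P[...,0]<.8)&(P[...,1]>0)&(P[...,1]<.5)] for P in (world('t0')[1],world('s0')[1])])
def clr(x,y,phi):
    a=np.array([np.cos(phi),np.sin(phi)]);b=np.array([a[1],-a[0]]);d=C[:,:2]-[x,y]
    u=np.maximum(abs(d@a)-.0935,0);v=np.maximum(abs(d@b)-.0375,0);h=np.hypot(u,v);i=h.argmin();return round(h[i],3),C[i].round(3)
if __name__=='__main__':
  for x,y in[(.565,.243),(.61,.243),(.61,.255)]:
    for deg in(35,45,50,55,60,70,80,90):print(x,y,deg,*clr(x,y,np.radians(deg)))
E
python3 clr.py
python3 - <<'E'
from h import *
p,d=snap('wrist','w1'); print(r.get_calibration('wrist')['pose'].round(3)); print(r.get_state()['tool_pos'])
E
```

```text
0.565 0.243 35 0.052 [0.703 0.232 0.29 ]
0.565 0.243 45 0.068 [0.703 0.232 0.29 ]
0.565 0.243 50 0.071 [0.654 0.18  0.285]
0.565 0.243 55 0.065 [0.595 0.106 0.239]
0.565 0.243 60 0.058 [0.597 0.108 0.241]
0.565 0.243 70 0.043 [0.601 0.113 0.243]
0.565 0.243 80 0.03 [0.612 0.129 0.254]
0.565 0.243 90 0.02 [0.62  0.139 0.26 ]
0.61 0.243 35 0.021 [0.724 0.253 0.284]
0.61 0.243 45 0.036 [0.703 0.232 0.29 ]
0.61 0.243 50 0.036 [0.654 0.18  0.285]
0.61 0.243 55 0.03 [0.612 0.129 0.254]
0.61 0.243 60 0.022 [0.612 0.129 0.254]
0.61 0.243 70 0.007 [0.62  0.139 0.26 ]
0.61 0.243 80 0.0 [0.632 0.151 0.268]
0.61 0.243 90 0.0 [0.646 0.169 0.281]
0.61 0.255 35 0.03 [0.728 0.256 0.285]
0.61 0.255 45 0.045 [0.703 0.232 0.29 ]
0.61 0.255 50 0.044 [0.654 0.18  0.285]
0.61 0.255 55 0.037 [0.62  0.139 0.26 ]
0.61 0.255 60 0.029 [0.62  0.139 0.26 ]
0.61 0.255 70 0.016 [0.625 0.144 0.266]
0.61 0.255 80 0.004 [0.634 0.155 0.276]
0.61 0.255 90 0.0 [0.646 0.169 0.281]
[[ 0.33  -0.9   -0.283  0.293]
 [ 0.944  0.315  0.098  0.335]
 [ 0.001 -0.3    0.954  0.445]
 [ 0.     0.     0.     1.   ]]
[0.36659508 0.31034665 0.29860691]
```

View pics/w1.png

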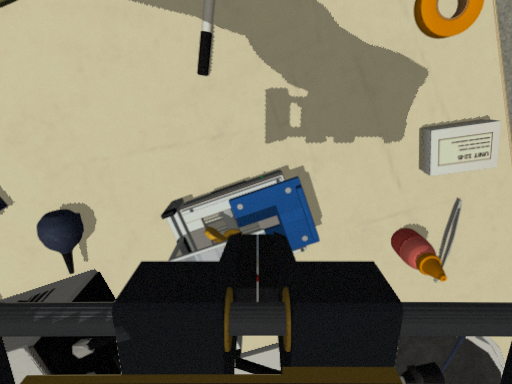

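The wrist view shows the blue cover at about (278,212) with its lip face at right (300,210). The nut wing is at (215,235) and the unit's near corner at (172,212). The blower, bottle and box are all clear of it.

```bash
python3 - <<'E'
from h import *
p,P=world('w1'); H,S,V=np.moveaxis(cv2.cvtColor(p,cv2.COLOR_BGR2HSV),-1,0); x,y,z=np.moveaxis(P,-1,0)
b=(H>95)&(H<125)&(S>120)&(x>.39)&(x<.53)&(y>.2)&(y<.37)
for n,m in(('plate',b&(z>.043)&(z<.052)),('lip',b&(z>.056)&(z<.064))):
    q=P[m];print(n,m.sum(),np.median(q,0).round(4),np.percentile(q,[1,99],axis=0).round(4))
    print(cv2.minAreaRect((q[:,:2]*1000).astype(np.float32)))
# lip outer face
q=P[b&(z>.056)&(z<.064)]; 
for lo in np.arange(.42,.5,.015):
    s=q[(q[:,0]>lo)&(q[:,0]<lo+.015)]
    if len(s):print(lo.round(3),s[:,1].min().round(4),s[:,1].max().round(4))
n=(H>12)&(H<30)&(S>140)&(x>.4)&(x<.5)&(y>.19)&(y<.3)&(z>.045)
q=P[n];print('nut',n.sum(),np.median(q,0).round(4),q.min(0).round(3),q.max(0).round(3),cv2.minAreaRect((q[:,:2]*1000).astype(np.float32)))
# track / fence near ends
u=(z>.035)&(z<.062)&~b&(x>.38)&(x<.45)&(y>.15)&(y<.36)
q=P[u];print('unit near edge', [(k.round(2),q[(q[:,1]>k)&(q[:,1]<k+.02)][:,0].min().round(4) if ((q[:,1]>k)&(q[:,1]<k+.02)).any() else None) for k in np.arange(.15,.34,.02)]); print('ymin',np.percentile(q[:,1],[0.5,99.5]))
t=(z>.052)&(z<.06)&~b&(y<.2)&(x<.43)&(y>.15);q=P[t];print('track end',q.min(0).round(4),q.max(0).round(4))
E
```

```text
plate 2971 [0.4427 0.3113 0.0483] [[0.4126 0.254  0.0462]
 [0.5057 0.3438 0.0502]]
((461.2754211425781, 300.00946044921875), (98.38130950927734, 94.8265380859375), 0.49702155590057373)
lip 305 [0.4573 0.3439 0.0602] [[0.4221 0.3405 0.0573]
 [0.4962 0.3473 0.0618]]
((459.09857177734375, 343.9303894042969), (75.29037475585938, 6.912570476531982), 0.14232225716114044)
0.42 0.3404 0.3471
0.435 0.3404 0.3473
0.45 0.3405 0.3473
0.465 0.3405 0.3474
0.48 0.3405 0.3471
0.495 0.341 0.3463
nut 271 [0.4408 0.2309 0.0835] [0.427 0.219 0.06 ] [0.457 0.256 0.093] ((445.4748840332031, 235.56494140625), (46.27174377441406, 13.757756233215332), 50.85186767578125)
unit near edge [(np.float64(0.15), np.float64(0.3991)), (np.float64(0.17), np.float64(0.3988)), (np.float64(0.19), np.float64(0.4046)), (np.float64(0.21), np.float64(0.4047)), (np.float64(0.23), np.float64(0.4046)), (np.float64(0.25), np.float64(0.4043)), (np.float64(0.27), np.float64(0.4042)), (np.float64(0.29), np.float64(0.4042)), (np.float64(0.31), np.float64(0.404)), (np.float64(0.33), np.float64(0.4117))]
ymin [0.16518844 0.34760259]
track end [0.3988 0.1645 0.0521] [0.4046 0.1817 0.0579]
```

Call:
step_arm(
  series=[
    [17,-16,0,0,0,-0.12,1],
    [17,-16,0,0,0,-0.12,1],
    [17,-16,0,0,0,-0.12,1],
    [17,-17,0,0,0,0,1],
    [0,0,-35,0,0,0,1],
    [0,0,-35,0,0,0,1],
    [0,0,-35,0,0,0,1],
    [0,0,-35,0,0,0,1],
    [0,0,-27,0,0,0,1],
    [0,0,-9,0,0,0,1],
    [0,0,0,0,0,0,1],
    [0,0,0,0,0,0,1],
  ],
)

```text
clock: 2.55
tool_pos: [0.4354, 0.2458, 0.1235]
eef_rot: [0.341, 0.94, 0.001, 0.0]
contact_force: [-0.0, 0.1, 0.1]
opening: 0.006
finger_force: 0.0
```

Call:
step_arm(
  series=[
    [12,0,0,0,0,0,1],
    [12,0,0,0,0,0,1],
    [12,0,0,0,0,0,1],
    [12,0,0,0,0,0,1],
    [12,0,0,0,0,0,1],
    [12,0,0,0,0,0,1],
    [12,0,0,0,0,0,1],
    [12,0,0,0,0,0,1],
    [12,0,0,0,0,0,1],
    [12,0,0,0,0,0,1],
    [6,0,0,0,0,0,1],
    [0,0,0,0,0,0,1],
  ],
)

```text
clock: 3.75
tool_pos: [0.5623, 0.2451, 0.124]
eef_rot: [0.342, 0.94, 0.001, 0.001]
contact_force: [0.5, 0.2, 0.0]
opening: 0.007
finger_force: 0.0
```

Call:
step_arm(
  series=[
    [4,0,0,0,0,0,1],
    [3,0,0,0,0,0,1],
    [0,0,0,0,0,0,1],
  ],
)

```text
clock: 4.05
tool_pos: [0.566, 0.2449, 0.1229]
eef_rot: [0.341, 0.94, -0.001, -0.002]
contact_force: [-4.1, -0.3, 4.6]
opening: 0.005
finger_force: 2.7
```

```bash
python3 - <<'E'
from h import *
print(r.get_state()['contact_force'],r.get_state()['tool_pos'])
p,d=snap('top','t1'); snap('scene','s1')
for f in('t1','s1'):
    p,P=world(f); H,S,V=np.moveaxis(cv2.cvtColor(p,cv2.COLOR_BGR2HSV),-1,0); x,y,z=np.moveaxis(P,-1,0)
    m=((H<8)|(H>172))&(S>150)&(V>60)&(z>.11)&(z<.15)&(x>.45)&(x<.65)&(y>.1)&(y<.35); print(m.sum(),np.median(P[m],0).round(4) if m.any() else '',P[m].max(0) if m.any() else '')
cv2.imwrite('pics/c1.png',cv2.resize(np.hstack([world('t1')[0][110:240,200:330],world('s1')[0][130:260,190:320]]),None,fx=3,fy=3))
E
```

```text
[-4.09471996 -0.31817838  4.59221672] [0.56601228 0.24485395 0.12290888]
0  
35 [0.5819 0.2282 0.1234] [0.59015293 0.24037847 0.13327833]
```

View pics/c1.png

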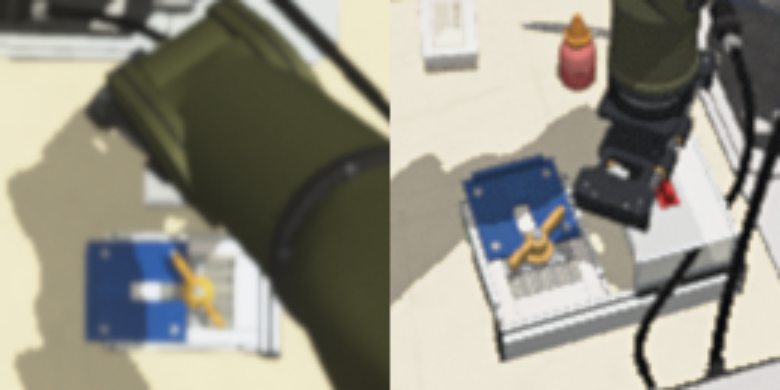

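The guard is open with the tab at (667,195) in the right crop. The nut is now bare, its wings running from (180,255) to (222,325) in the left crop. I'll press once more to confirm the stop.

Call:
step_arm(
  series=[
    [2,0,1,0,0,0,1],
    [2,0,0,0,0,0,1],
    [0,0,0,0,0,0,1],
  ],
)

```text
clock: 4.45
tool_pos: [0.5664, 0.2448, 0.123]
eef_rot: [0.341, 0.94, -0.003, -0.005]
contact_force: [-11.1, -0.5, 6.0]
opening: 0.006
finger_force: 5.7
```

Call:
step_arm(
  series=[
    [-20,0,0,0,0,0,1],
    [-20,10,30,0,0,0.14,1],
    [-20,30,30,0,0,0.14,1],
    [-20,30,0,0,0,0.14,1],
    [-20,30,0,0,0,0.14,1],
    [-10,30,0,0,0,0.14,1],
    [0,10,-30,0,0,0,1],
    [0,0,-40,0,0,0,1],
    [0,0,-40,0,0,0,1],
    [0,0,-20,0,0,0,1],
    [0,0,0,0,0,0,1],
    [0,0,0,0,0,0,1],
  ],
)

```text
clock: 5.65
tool_pos: [0.4625, 0.3849, 0.0542]
eef_rot: [-0.001, 1.0, 0.0, 0.0]
contact_force: [-0.3, 0.2, 0.0]
opening: 0.007
finger_force: 0.0
```

Call:
step_arm(
  series=[
    [-2,0,-7,0,0,0,1],
    [0,-7,0,0,0,0,1],
    [0,-7,0,0,0,0,1],
    [0,-7,0,0,0,0,1],
    [0,-7,0,0,0,0,1],
    [0,-7,0,0,0,0,1],
    [0,-7,0,0,0,0,1],
    [0,-7,0,0,0,0,1],
    [0,-7,0,0,0,0,1],
    [0,-6,0,0,0,0,1],
    [0,-4,0,0,0,0,1],
    [0,0,0,0,0,0,1],
  ],
)

```text
clock: 6.85
tool_pos: [0.46, 0.3171, 0.0465]
eef_rot: [-0.001, 1.0, -0.001, -0.0]
contact_force: [0.3, 0.7, 0.6]
opening: -0.0
finger_force: 0.3
```

Call:
step_arm(
  series=[
    [0,-4,0,0,0,0,1],
    [0,-3,0,0,0,0,1],
    [0,-2,0,0,0,0,1],
    [0,0,0,0,0,0,1],
  ],
)

```text
clock: 7.25
tool_pos: [0.4599, 0.3087, 0.0465]
eef_rot: [-0.001, 1.0, -0.001, -0.0]
contact_force: [1.5, 0.1, -0.0]
opening: 0.003
finger_force: 0.1
```

Call:
step_arm(
  series=[
    [0,-2,0,0,0,0,1],
    [0,-2,0,0,0,0,1],
    [0,-1,0,0,0,0,1],
    [0,0,0,0,0,0,1],
  ],
)

```text
clock: 7.65
tool_pos: [0.46, 0.3051, 0.0467]
eef_rot: [-0.001, 1.0, 0.0, -0.0]
contact_force: [-0.7, 2.4, -1.2]
opening: 0.007
finger_force: 1.1
```

Call:
step_arm(
  series=[
    [0,-2,0,0,0,0,1],
    [0,-1,0,0,0,0,1],
    [0,0,0,0,0,0,1],
    [0,0,0,0,0,0,1],
  ],
)

```text
clock: 8.05
tool_pos: [0.4601, 0.3049, 0.047]
eef_rot: [-0.002, 1.0, 0.003, 0.001]
contact_force: [-0.3, 6.3, -1.6]
opening: 0.007
finger_force: 3.1
```

Call:
step_arm(
  series=[
    [0,14,0,0,0,0,1],
    [0,5,20,0,0,0,1],
    [-10,0,40,0,0,0,1],
    [-20,0,40,0,0,0,1],
    [-20,0,40,0,0,0,1],
    [-20,-10,20,0,0,0,1],
    [0,0,0,0,0,0,1],
    [0,0,0,0,0,0,1],
  ],
)

```text
clock: 8.85
tool_pos: [0.3906, 0.3103, 0.2068]
eef_rot: [-0.001, 1.0, -0.0, 0.0]
contact_force: [-0.5, 0.4, 0.1]
opening: 0.005
finger_force: 0.0
```

```bash
python3 - <<'E'
from h import *
p,d=snap('wrist','w2'); print(r.get_state()['tool_pos'])
p,P=world('w2'); H,S,V=np.moveaxis(cv2.cvtColor(p,cv2.COLOR_BGR2HSV),-1,0); x,y,z=np.moveaxis(P,-1,0)
b=(H>95)&(H<125)&(S>120)&(x>.39)&(x<.53)&(y>.15)&(y<.37)
q=P[b&(z>.056)&(z<.064)];print('lip',len(q),q.min(0).round(4),q.max(0).round(4),np.median(q,0).round(4))
q=P[b&(z>.043)&(z<.052)];print('plate',cv2.minAreaRect((q[:,:2]*1000).astype(np.float32)))
n=(H>12)&(H<30)&(S>140)&(x>.4)&(x<.52)&(y>.17)&(y<.3)&(z>.05)
q=P[n];print('nut',len(q),q.min(0).round(3),q.max(0).round(3),cv2.minAreaRect((q[q[:,2]>.07][:,:2]*1000).astype(np.float32)))
E
```

```text
[0.39081241 0.31030326 0.20606064]
lip 234 [0.4214 0.2454 0.0562] [0.4618 0.2896 0.0619] [0.4357 0.2857 0.06  ]
plate ((448.0621643066406, 224.35165405273438), (122.41500091552734, 86.41443634033203), 83.36548614501953)
nut 1000 [0.4   0.219 0.06 ] [0.473 0.256 0.274] ((438.0429382324219, 232.9217071533203), (72.26519775390625, 22.068458557128906), 19.173564910888672)
```

View pics/w2.png

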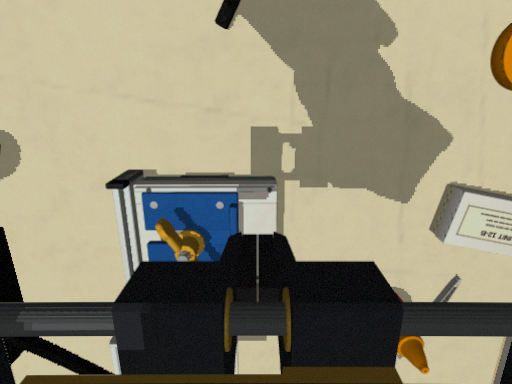

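The wrist view shows the plate now home, its lip face at about y=.289 against .2475+.242 expected. The nut hub is at (187,248), with a wing pointing up-left to (160,225), which puts the wing line at about 35°.

Call:
step_arm(
  series=[
    [25,-21,0,0,0,0,1],
    [25,-21,0,0,0,0,1],
    [0,0,-40,0,0,0,1],
    [0,0,-40,0,0,0,1],
    [0,0,-35,0,0,0,1],
    [0,0,-24,0,0,0,1],
    [0,0,0,0,0,0,1],
    [0,0,0,0,0,0,1],
  ],
)

```text
clock: 9.7
tool_pos: [0.4402, 0.2684, 0.0668]
eef_rot: [-0.001, 1.0, -0.001, -0.001]
contact_force: [-0.3, 0.8, -0.2]
opening: 0.008
finger_force: 0.0
```

```bash
python3 - <<'E'
import numpy as np
f=2.18-.3*np.arange(44); p=np.round(33*np.stack([np.cos(f),np.sin(f)],1),0).astype(int); d=np.diff(p,axis=0)
print(p[0],p[20],p[40])
for s in(0,20): print(str([[int(a),int(b),0,0,0,0,1] for a,b in d[s:s+20]]))
E
```

```text
[-19  27] [-26  21] [-30  13]
[[9, 4, 0, 0, 0, 0, 1], [10, 2, 0, 0, 0, 0, 1], [9, -1, 0, 0, 0, 0, 1], [9, -5, 0, 0, 0, 0, 1], [8, -6, 0, 0, 0, 0, 1], [5, -9, 0, 0, 0, 0, 1], [2, -9, 0, 0, 0, 0, 1], [-1, -10, 0, 0, 0, 0, 1], [-3, -9, 0, 0, 0, 0, 1], [-6, -8, 0, 0, 0, 0, 1], [-9, -6, 0, 0, 0, 0, 1], [-9, -3, 0, 0, 0, 0, 1], [-10, 0, 0, 0, 0, 0, 1], [-9, 3, 0, 0, 0, 0, 1], [-8, 6, 0, 0, 0, 0, 1], [-7, 8, 0, 0, 0, 0, 1], [-3, 9, 0, 0, 0, 0, 1], [-1, 10, 0, 0, 0, 0, 1], [2, 9, 0, 0, 0, 0, 1], [5, 9, 0, 0, 0, 0, 1]]
[[8, 6, 0, 0, 0, 0, 1], [8, 5, 0, 0, 0, 0, 1], [10, 1, 0, 0, 0, 0, 1], [10, -2, 0, 0, 0, 0, 1], [9, -4, 0, 0, 0, 0, 1], [7, -7, 0, 0, 0, 0, 1], [5, -8, 0, 0, 0, 0, 1], [2, -10, 0, 0, 0, 0, 1], [-1, -10, 0, 0, 0, 0, 1], [-4, -9, 0, 0, 0, 0, 1], [-6, -8, 0, 0, 0, 0, 1], [-8, -5, 0, 0, 0, 0, 1], [-10, -3, 0, 0, 0, 0, 1], [-9, 0, 0, 0, 0, 0, 1], [-10, 4, 0, 0, 0, 0, 1], [-8, 5, 0, 0, 0, 0, 1], [-6, 8, 0, 0, 0, 0, 1], [-3, 9, 0, 0, 0, 0, 1], [-1, 10, 0, 0, 0, 0, 1], [3, 10, 0, 0, 0, 0, 1]]
```

Call:
step_arm(
  series=[
    [9,4,0,0,0,0,1],
    [10,2,0,0,0,0,1],
    [9,-1,0,0,0,0,1],
    [9,-5,0,0,0,0,1],
    [8,-6,0,0,0,0,1],
    [5,-9,0,0,0,0,1],
    [2,-9,0,0,0,0,1],
    [-1,-10,0,0,0,0,1],
    [-3,-9,0,0,0,0,1],
    [-6,-8,0,0,0,0,1],
    [-9,-6,0,0,0,0,1],
    [-9,-3,0,0,0,0,1],
    [-10,0,0,0,0,0,1],
    [-9,3,0,0,0,0,1],
    [-8,6,0,0,0,0,1],
    [-7,8,0,0,0,0,1],
    [-3,9,0,0,0,0,1],
    [-1,10,0,0,0,0,1],
    [2,9,0,0,0,0,1],
    [5,9,0,0,0,0,1],
  ],
)

```text
clock: 11.7
tool_pos: [0.433, 0.2639, 0.0677]
eef_rot: [-0.002, 1.0, 0.0, -0.0]
contact_force: [-0.3, -1.3, -0.7]
opening: 0.006
finger_force: 0.3
```

Call:
step_arm(
  series=[
    [8,6,0,0,0,0,1],
    [8,5,0,0,0,0,1],
    [10,1,0,0,0,0,1],
    [10,-2,0,0,0,0,1],
    [9,-4,0,0,0,0,1],
    [7,-7,0,0,0,0,1],
    [5,-8,0,0,0,0,1],
    [2,-10,0,0,0,0,1],
    [-1,-10,0,0,0,0,1],
    [-4,-9,0,0,0,0,1],
    [-6,-8,0,0,0,0,1],
    [-8,-5,0,0,0,0,1],
  ],
)

```text
clock: 12.9
tool_pos: [0.4726, 0.2104, 0.0678]
eef_rot: [-0.001, 1.0, -0.0, 0.0]
contact_force: [1.0, 0.0, -1.4]
opening: 0.005
finger_force: 0.7
```

```bash
python3 - <<'E'
from h import *
s=r.get_state();print(s['tool_pos'],s['contact_force'],s['moment'])
snap('top','t2'); snap('scene','s2')
cv2.imwrite('pics/c2.png',cv2.resize(np.hstack([world('t2')[0][150:240,210:310],world('s2')[0][165:255,200:300]]),None,fx=4,fy=4,interpolation=2))
E
```

```text
[0.47258552 0.21044831 0.06782324] [ 0.95735505  0.0172281  -1.43277699] [ 0.19015303 -0.22456234 -0.0126006 ]
```

View pics/c2.png

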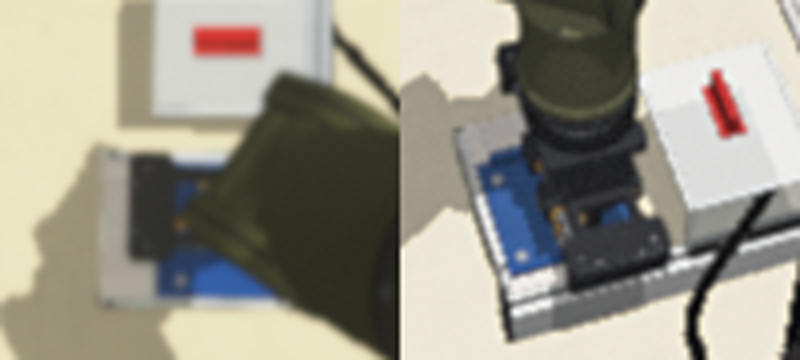

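The gripper hides the nut and only brass glints show, but the force of about 1 N fits pushing a wing. I'll carry on round.

Call:
step_arm(
  series=[
    [-10,-3,0,0,0,0,1],
    [-9,0,0,0,0,0,1],
    [-10,4,0,0,0,0,1],
    [-8,5,0,0,0,0,1],
    [-6,8,0,0,0,0,1],
    [-3,9,0,0,0,0,1],
    [0,0,0,0,0,0,1],
  ],
)

```text
clock: 13.7
tool_pos: [0.426, 0.2351, 0.0676]
eef_rot: [-0.002, 1.0, -0.001, -0.001]
contact_force: [-1.8, -1.5, 0.5]
opening: 0.003
finger_force: 1.1
```

```bash
python3 - <<'E'
import numpy as np
f=2.18-11.4-.15*np.arange(30); p=np.round(33*np.stack([np.cos(f),np.sin(f)],1),0).astype(int); d=np.diff(p,axis=0)
print(p[0]); print(d.tolist())
E
```

```text
[-32  -7]
[[-1, 5], [0, 5], [1, 5], [2, 5], [2, 4], [3, 4], [3, 4], [4, 3], [4, 2], [5, 2], [5, 1], [5, 0], [5, -1], [5, -1], [4, -2], [4, -2], [4, -3], [3, -4], [3, -4], [2, -5], [1, -5], [1, -4], [0, -5], [-1, -5], [-2, -5], [-2, -4], [-3, -4], [-3, -4], [-4, -3]]
```

Call:
step_arm(
  series=[
    [-1,5,0,0,0,0,1],
    [0,5,0,0,0,0,1],
    [1,5,0,0,0,0,1],
    [2,5,0,0,0,0,1],
    [0,0,0,0,0,0,1],
  ],
)

```text
clock: 14.2
tool_pos: [0.4262, 0.2441, 0.0671]
eef_rot: [0.002, 1.0, -0.009, -0.004]
contact_force: [-3.5, -17.1, 8.5]
opening: 0.007
finger_force: 8.3
```

Call:
step_arm(
  series=[
    [2,4,0,0,0,0,1],
    [3,4,0,0,0,0,1],
    [3,4,0,0,0,0,1],
    [0,0,0,0,0,0,1],
  ],
)

```text
clock: 14.6
tool_pos: [0.4269, 0.2453, 0.0668]
eef_rot: [0.003, 1.0, -0.02, -0.011]
contact_force: [-14.6, -31.4, 26.7]
opening: 0.005
finger_force: 18.8
```

Force rose steeply without motion, so the nut is likely snug. I'll back off and check the wing height.

Call:
step_arm(
  series=[
    [-7,-12,0,0,0,0,1],
    [-4,-20,0,0,0,0,1],
    [0,0,30,0,0,0,1],
    [-10,15,40,0,0,0,1],
    [-15,35,35,0,0,0,1],
    [-15,35,35,0,0,0,1],
    [0,0,0,0,0,0,1],
    [0,0,0,0,0,0,1],
  ],
)

```text
clock: 15.4
tool_pos: [0.3871, 0.3193, 0.2063]
eef_rot: [-0.002, 1.0, 0.002, 0.001]
contact_force: [0.0, -1.3, 0.5]
opening: 0.007
finger_force: 0.0
```

```bash
python3 - <<'E'
from h import *
s=r.get_state();print(s['tool_pos'],s['contact_force'])
snap('wrist','w3');snap('top','t3')
for f in('w3','t3'):
    p,P=world(f); H,S,V=np.moveaxis(cv2.cvtColor(p,cv2.COLOR_BGR2HSV),-1,0); x,y,z=np.moveaxis(P,-1,0)
    n=(H>12)&(H<30)&(S>140)&(x>.4)&(x<.52)&(y>.17)&(y<.3)&(z>.05)&(z<.12)
    q=P[n];print(f,'nut',len(q),q.min(0).round(4),np.percentile(q,[50,90,98],axis=0).round(4).tolist(),cv2.minAreaRect((q[q[:,2]>.065][:,:2]*1000).astype(np.float32)))
    b=(H>95)&(H<125)&(S>120)&(x>.39)&(x<.53)&(y>.15)&(y<.37)
    q=P[b&(z>.056)&(z<.064)]
    if len(q):print('lip',q.min(0).round(4),q.max(0).round(4),np.percentile(q,98,axis=0).round(4))
a=world('w3')[0][130:300,90:300];b=world('t3')[0][150:240,210:310]
cv2.imwrite('pics/c3.png',np.hstack([cv2.resize(a,(400,324)),cv2.resize(b,(360,324))]))
E
```

```text
[0.38707749 0.31925689 0.20625518] [ 0.04564571 -1.28749113  0.47703352]
w3 nut 679 [0.4273 0.2273 0.0504] [[0.4511, 0.2486, 0.0735], [0.4617, 0.2612, 0.0807], [0.4675, 0.2651, 0.0819]] ((449.0522766113281, 253.05328369140625), (18.042699813842773, 47.47848892211914), 44.318878173828125)
lip [0.3991 0.1796 0.056 ] [0.4711 0.2897 0.0621] [0.4659 0.2893 0.0618]
t3 nut 40 [0.4354 0.2251 0.05  ] [[0.4604, 0.2453, 0.0759], [0.4745, 0.2548, 0.0806], [0.483, 0.2608, 0.082]] ((459.6543273925781, 243.2911376953125), (17.60052490234375, 62.13484191894531), 45.76968002319336)
lip [0.4235 0.2825 0.0563] [0.4964 0.2863 0.0619] [0.4938 0.2862 0.0616]
```

View pics/c3.png

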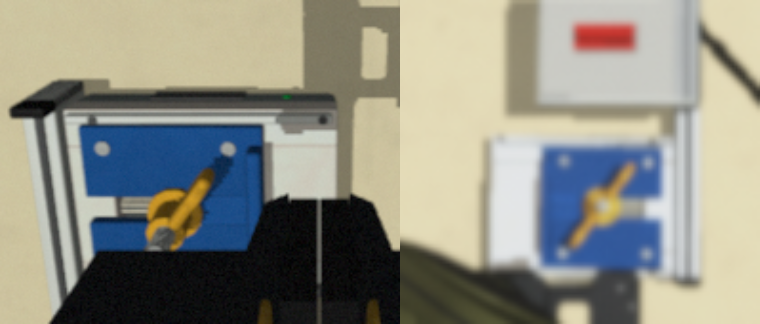

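The wing top is at 0.082 m, so the nut is down, with the wing line at about 135° in both crops. The cover is home, so now I'll shut the guard from the +x side of the tab.

Call:
step_arm(
  series=[
    [29,-4,0,0,0,-0.14,1],
    [29,-4,0,0,0,-0.14,1],
    [29,-6,0,0,0,-0.14,1],
    [29,-8,0,0,0,-0.14,1],
    [29,-10,0,0,0,-0.14,1],
    [29,-10,-12,0,0,0,1],
    [29,-11,-12,0,0,0,1],
    [29,-11,-12,0,0,0,1],
    [0,0,0,0,0,0,1],
    [0,0,0,0,0,0,1],
  ],
)

```text
clock: 16.5
tool_pos: [0.6187, 0.2512, 0.1673]
eef_rot: [0.343, 0.939, -0.001, -0.001]
contact_force: [-0.4, -0.5, 0.0]
opening: 0.003
finger_force: 0.0
```

Call:
step_arm(
  series=[
    [0,0,-25,0,0,0,1],
    [0,0,-19,0,0,0,1],
    [0,0,0,0,0,0,1],
  ],
)

```text
clock: 16.8
tool_pos: [0.6158, 0.2531, 0.1227]
eef_rot: [0.341, 0.94, -0.002, -0.003]
contact_force: [-1.3, -0.2, -0.4]
opening: 0.005
finger_force: 0.0
```

Call:
step_arm(
  series=[
    [-12,0,0,0,0,0,1],
    [-12,0,0,0,0,0,1],
    [-12,0,0,0,0,0,1],
    [-12,0,0,0,0,0,1],
    [-12,0,0,0,0,0,1],
    [-12,0,0,0,0,0,1],
    [-12,0,0,0,0,0,1],
    [-12,0,0,0,0,0,1],
    [-12,0,0,0,0,0,1],
    [-12,0,0,0,0,0,1],
    [-8,0,0,0,0,0,1],
    [0,0,0,0,0,0,1],
  ],
)

```text
clock: 18.0
tool_pos: [0.4901, 0.2539, 0.1262]
eef_rot: [0.341, 0.94, 0.0, -0.0]
contact_force: [0.7, 0.3, 0.0]
opening: 0.007
finger_force: 0.0
```

Call:
step_arm(
  series=[
    [-5,0,0,0,0,0,1],
    [-4,0,0,0,0,0,1],
    [-3,0,0,0,0,0,1],
    [0,0,0,0,0,0,1],
  ],
)

```text
clock: 18.4
tool_pos: [0.4814, 0.2539, 0.126]
eef_rot: [0.342, 0.94, 0.002, 0.002]
contact_force: [4.3, -0.0, -0.1]
opening: 0.006
finger_force: 2.4
```

Call:
step_arm(
  series=[
    [-2,0,0,0,0,0,1],
    [-2,0,0,0,0,0,1],
    [0,0,0,0,0,0,1],
  ],
)

```text
clock: 18.7
tool_pos: [0.4808, 0.2539, 0.1264]
eef_rot: [0.343, 0.939, 0.003, 0.004]
contact_force: [10.2, -0.1, -2.2]
opening: 0.009
finger_force: 5.3
```

The guard is at its shut stop. I'll retreat and check everything.

Call:
step_arm(
  series=[
    [12,0,0,0,0,0,1],
    [5,0,25,0,0,0,1],
    [0,0,40,0,0,0,1],
    [-20,20,40,0,0,0,1],
    [-30,40,30,0,0,0,1],
    [-30,40,0,0,0,0,1],
    [-30,40,0,0,0,0,1],
    [-30,40,0,0,0,0,1],
    [-30,40,0,0,0,0,1],
    [0,0,0,0,0,0,1],
    [0,0,0,0,0,0,1],
  ],
)

```text
clock: 19.8
tool_pos: [0.3246, 0.4681, 0.2556]
eef_rot: [0.34, 0.94, -0.001, -0.0]
contact_force: [0.8, -0.8, -0.2]
opening: 0.004
finger_force: 0.0
```

```bash
python3 - <<'E'
from h import *
snap('top','t4');snap('scene','s4')
for f in('t4','s4'):
    p,P=world(f); H,S,V=np.moveaxis(cv2.cvtColor(p,cv2.COLOR_BGR2HSV),-1,0); x,y,z=np.moveaxis(P,-1,0)
    m=((H<8)|(H>172))&(S>150)&(V>60)&(z>.11)&(z<.15)&(x>.4)&(x<.65)&(y>.1)&(y<.35); print(f,m.sum(),np.median(P[m],0).round(4))
a=world('t4')[0][130:270,130:370];b=world('s4')[0][120:320,190:390]
cv2.imwrite('pics/c4.png',np.hstack([cv2.resize(a,(460,268)),cv2.resize(b,(268,268))]))
E
```

```text
t4 83 [0.4601 0.2424 0.1312]
s4 70 [0.4577 0.2337 0.1281]
```

View pics/c4.png

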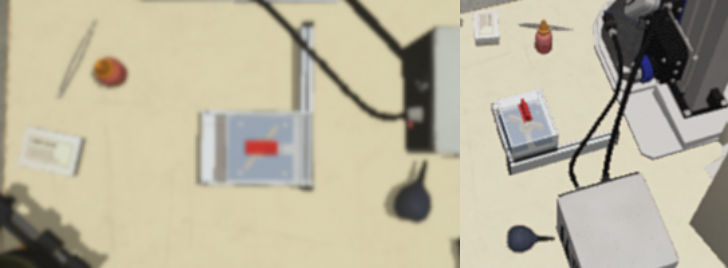

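The tab is at x≈.460, over the stud, so the guard is shut over the snug nut. The box, bottle and blower are unmoved in both views.

```bash
python3 -c "
from plant import r
print(r.finish_job())"
```

```text
the job is handed in; nothing more can be done
None
```

I handed the job in at about 20 s: the cover is home on the stud, the nut is down hard on it, the guard is shut, and the bystanders look unmoved. Camera and force readings back this up, but no verdict came back.

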